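Set and clamp the culture dish on its slide stage

TASK

Two slide stages for the microscopes stand on the bench; one carries the dish with the orange culture, the other an empty dish. With its clamp knob still loose, slide the carriage with the orange culture along its rail until its orange pointer is level with the green index clip on that stage, then turn that carriage's black clamp knob clockwise as far as it goes to lock it there, and let go. Leave the other stage's carriage and knob as they are.

Things in the scene. Friction and masses are not known exactly. Their poses are not given: they have to be found in the camera images.
- knob_grip (a point): Black wing knob on the grey carriage (150 x 90 mm) with the orange culture. Upright wing 42 mm long, 14 thick, 66 to 102 mm above the bench, on a 42 mm disc. Point: on the knob's vertical axis, at grip height, 89 mm up; x along the wing, z up; turns with the knob. The orange pointer is level with this axis. The dish, 62 mm wide, 57 mm high, is 80 mm from it along the rail, away from the robot.
- clamp_a (a joint): Angle of that knob, rad, growing clockwise seen from above, with stops at 0 and 1.5. 0: loose, wing along the rail; 1.5: locked, wing nearly square across it. It starts loose, up to 0.2, and stays as left. While loose, the carriage can be dragged by the knob (about 3 N, stays as left). From about 1.0 a cam clamps the rail: the carriage is held (to about 15 N) and turning takes 0.15 N m.
- index_a: Green index clip, 10 (along the rail) x 16 x 24 mm tall, on the left edge (seen from the robot) of the orange culture's stage, 60 mm from the rail's centre line. Origin: centre of its underside, 12 mm above the bench. x: along the rail, away from the robot, the way the carriage must go; y: across the rail, to the left. The stage's base (360 x 140 x 12 mm) and the clip are fixed.
- other_wing (a point): The other stage, with the empty dish, is of the same build (own carriage, black wing knob, green clip) and is to be left alone. This point is one end of its knob's wing, 21 mm from the knob's axis and 89 mm above the bench.

How it is judged:
By the outcome, as a careful person would: the job done as asked, in the order asked, and still so for the second after the job is handed in, with the robot touching nothing.
It also fails if it takes over 35 s, if anything falls off the work surface, if the arm or the gripper's body presses on something with over 40 N, if the wrist force passes 120 N, or if a joint passes its speed limit or range.

ROBOT

A 7-joint arm with a two-finger parallel gripper is mounted at the origin on the work surface. World frame = base frame: x ahead of the robot, y to its left, z up, the work surface at z = 0. Lengths are in m, angles in rad, forces in N, time in s.
With the tool pointing down it reaches from about 0.35 to 0.775 m from the base axis. Payload 3.1 kg.
Tool frame: the origin (TCP) lies at the very end of the fingers, on their centre line; the grasp point (between the pads) lies 19 mm behind it (bot.hold_point_z is the distance from the TCP to the grasp point, in m); z points along the fingers, y is the line along which they close (so a half turn about z gives the same grasp; the last joint's range is limited). The gripper opens to 85 mm and grips with 20 to 120 N. Pads are 22 mm wide; open, the fingers measure 114 mm over their backs; the gripper's body (76 mm by 85 mm) begins 54 mm behind the grasp point. The pads swing forward as they close: fully open they stand 13 mm farther back than shut.
Start: joints at [-1.385, 0.311, 0.014, 1.512, -0.004, 1.319, -0.027], TCP at [0.124, 0.536, 0.231] pointing down, gripper open.
Joint ranges: [-2.7, 2.7], [-0.3, 1.91], [-1.27, 1.3], [0.12, 2.57], [-1.44, 4.58], [0.2, 2.03], [-3.05, 3.05]. Speed limits (rad/s): [2.79, 2.79, 3.14, 3.14, 3.14, 3.14, 3.14].

INTERFACE

Orientations are given as a 3x3 rotation matrix whose columns are the frame's x, y, z axes.
In Python, from plant import bot, cams, job gives the robot as it stands.
- The arm moves only by the tool move_arm, never from a script. Its argument "steps" is a list of rows, each a list of 4 numbers: the shift along the tool's x, y, z in mm, then the turn about the tool's z in degrees. In form: [[tx, ty, tz, roll], ...]. A call has 1 to 5 rows; each row is the pose to reach, as a shift and turn from the pose commanded when the call began, along the tool's axes at that moment; what a row does not reach only later rows make up. A row lasts 1/12 s, in which the tool goes at most 41.7 mm and 7.16 degrees, less where a joint would pass 70% of its speed; a pose out of reach is approached as far as the arm can. A call with a gripper value outside its range is refused whole. "gripper" is the finger opening in mm, from 0 to 85.4, set as the call begins (left out, the last holds). The fingers move at their own pace and stop on an object; the grip force is fixed at half the most. Time passes only in rows, so rows that repeat a pose let the fingers close. It gives the time, the measured TCP pose, the force, the opening and the grip force at its end, in the units of the state.
- bot.sense(): the state, without advancing time (a new reading comes with each control period).
- cams.read_camera(name): name is "scene" or "side" or "wrist"; returns the picture (480x640x3 uint8, red, green, blue); there is no depth.
- cams.calibration(name): a dict with "fx", "fy", "cx", "cy" (pixels), "R" (3x3) and "t" (3): a world point X has camera coordinates R X + t. Camera axes: x right, y down, z forward; pixel columns grow to the right and rows downward; lengths in m; the calibration is good to about 2 mm. A picture is of the moment at which its call begins: read the wrist's pose just before it. calibration takes no time and is no camera call; for the wrist camera it gives the pose at the moment of the call.
- job.sign_off(): hands the job in; it is judged then, once.
The state is a dict: "t": time; "joint_positions": joint angles; "dq": joint speeds; "joint_torque": joint torques, N m; "position": TCP position; "ee_rot": TCP orientation; "force": force on the tool from outside, world axes, zero at the start; "ft_torque": the same for the moment, N m; "finger_gap": finger opening in m; "grip_force": force on a finger pad.
Only numpy, scipy, OpenCV 4.12 (cv2) and the standard library are available. Lean on these libraries where they do the work, as an engineer would, in place of code of your own. Each camera call takes 0.05 s, during which the arm holds its last target. There are 200 camera calls.

## Working session

There is one attempt and no reset: what is moved stays moved. The work goes in short steps, Python scripts to look and compute and a tool call to move; the robot and the scene stay as the last step left them, time stands still between calls to the robot, and variables do not carry over. Pictures are saved under pics/ and viewed, at most 10 in all, crops included, and the job is handed in when it is done.

Besides the shell and the picture viewer there is one more tool, called after "Emit:" as name(argument=value, ...), one argument or row to a line, values as JSON. move_arm: Moves the arm, as the interface text tells. Its arguments: {"type":"object","properties":{"steps":{"type":"array","items":{"type":"array","items":{"type":"number"}}},"gripper":{"type":"number"}},"required":["steps"]}

```bash
mkdir -p pics && ls
python3 - <<'E'
from plant import bot,cams,job
import cv2,numpy as np
s=bot.sense();print(s['t'],s['position'],s['ee_rot'],s['finger_gap'],bot.hold_point_z)
for n in ("scene","side"):
    im=cams.read_camera(n);cv2.imwrite(f'pics/{n}0.png',im[:,:,::-1])
    c=cams.calibration(n);print(n,c)
E
```

```text
pics
0.0 [0.12401425 0.53505882 0.2301869 ] [[-9.74179701e-01  2.25773487e-01 -4.91865362e-04]
 [ 2.25774014e-01  9.74176761e-01 -2.39435000e-03]
 [-6.14169422e-05 -2.44357758e-03 -9.99997013e-01]] 0.08555452524778386 0.0187
scene {'fx': 622.2559952854195, 'fy': 622.2559952854195, 'cx': 331.7074814575575, 'cy': 237.35889095812428, 'R': array([[-0.81380063,  0.58107662, -0.00885998],
       [ 0.3817022 ,  0.52295538, -0.7621162 ],
       [-0.43821453, -0.62359251, -0.64737964]]), 't': array([ 0.43096566, -0.13076024,  1.22547269])}
side {'fx': 522.2254116633857, 'fy': 522.2254116633857, 'cx': 319.1729142635566, 'cy': 235.03217000605056, 'R': array([[-0.96915503, -0.24584704, -0.01725567],
       [-0.15354688,  0.65709739, -0.73800161],
       [ 0.19277416, -0.71258842, -0.67457828]]), 't': array([0.50690608, 0.13876347, 0.73600306])}
```

View pics/scene0.png

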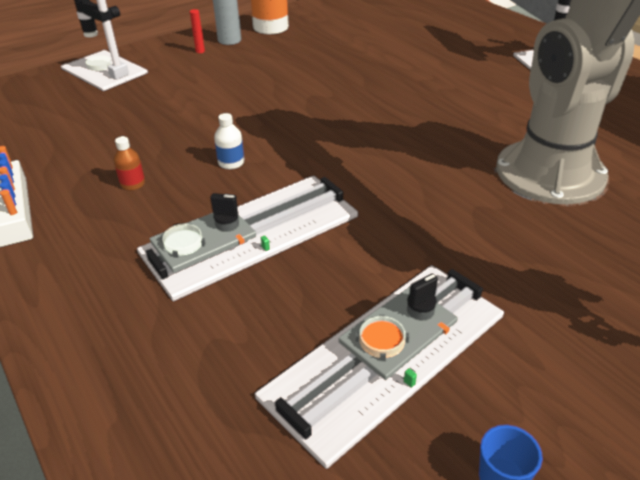

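View pics/side0.png

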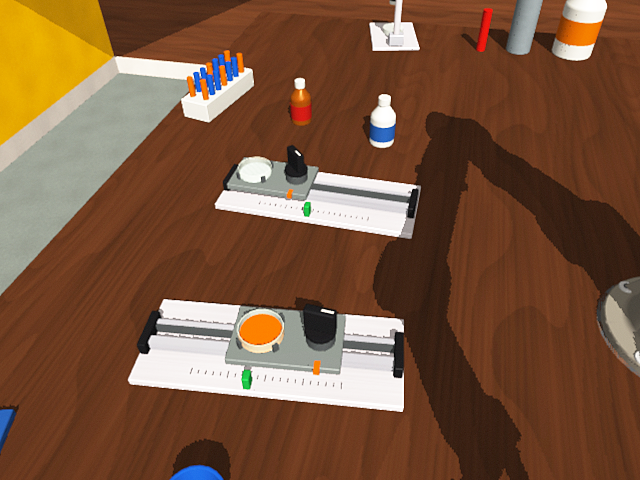

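Scene picture: orange dish at (382,337), its knob (424,293), pointer (445,328) and clip (411,377). Side picture: dish (261,330), knob (320,322), pointer (317,367) and clip (247,380). The empty-dish stage is farther off, to the robot's right.

```bash
cat > h.py <<'E'
import cv2,numpy as np
from plant import bot,cams,job
def ray(c,p):
    d=c['R'].T@np.array([(p[0]-c['cx'])/c['fx'],(p[1]-c['cy'])/c['fy'],1]);return -c['R'].T@c['t'],d
def plane(c,p,z):
    o,d=ray(c,p);return o+d*(z-o[2])/d[2]
def tri(c1,p1,c2,p2):
    P=[np.diag([1,1,1.])@np.array([[c['fx'],0,c['cx']],[0,c['fy'],c['cy']],[0,0,1]])@np.c_[c['R'],c['t']] for c in(c1,c2)]
    X=cv2.triangulatePoints(P[0],P[1],np.array(p1,float),np.array(p2,float)).ravel();return X[:3]/X[3]
def proj(c,X):
    v=c['R']@np.asarray(X)+c['t'];return np.array([c['fx']*v[0]/v[2]+c['cx'],c['fy']*v[1]/v[2]+c['cy']])
def masks(im):
    h=cv2.cvtColor(im,cv2.COLOR_RGB2HSV)
    return dict(orange=cv2.inRange(h,(5,180,120),(18,255,255)),green=cv2.inRange(h,(45,100,40),(85,255,255)),black=cv2.inRange(h,(0,0,0),(180,255,45)))
def blobs(m,amin=15):
    n,_,s,c=cv2.connectedComponentsWithStats(m);return [(int(s[i,4]),*s[i,:4].tolist(),*c[i].round(1).tolist()) for i in range(1,n) if s[i,4]>=amin]
E
python3 - <<'E'
from h import *
roi={'scene':(250,250,510,470),'side':(125,290,410,415)}
for n,(a,b,c,d) in roi.items():
    im=cv2.imread(f'pics/{n}0.png')[:,:,::-1].copy()
    for k,m in masks(im).items():
        z=np.zeros_like(m);z[b:d,a:c]=m[b:d,a:c];print(n,k,blobs(z))
S,D=cams.calibration('scene'),cams.calibration('side')
print('scene corners',[plane(S,p,.012).round(4).tolist() for p in((258,397),(327,458),(503,315),(434,268))])
print('side corners',[plane(D,p,.012).round(4).tolist() for p in((130,382),(404,407),(404,320),(165,300))])
E
```

```text
scene orange [(756, 363, 322, 39, 26, 382.1, 335.0), (23, 440, 324, 8, 8, 444.2, 327.5)]
scene green [(143, 404, 369, 12, 17, 409.8, 377.2)]
scene black [(296, 448, 270, 33, 29, 465.0, 282.8), (652, 408, 280, 28, 32, 421.8, 297.2), (480, 276, 399, 34, 39, 292.2, 417.7)]
side orange [(978, 240, 314, 42, 31, 260.1, 329.1), (78, 313, 361, 7, 14, 316.1, 367.3)]
side green [(161, 241, 370, 11, 19, 246.2, 378.9)]
side black [(1019, 303, 303, 35, 41, 318.6, 324.0), (430, 137, 310, 24, 44, 148.0, 331.9), (372, 393, 332, 11, 46, 398.1, 354.0)]
scene corners [[0.7391, 0.1276, 0.012], [0.716, 0.2515, 0.012], [0.3721, 0.2155, 0.012], [0.3851, 0.0805, 0.012]]
side corners [[0.7111, 0.2597, 0.012], [0.3609, 0.2109, 0.012], [0.3784, 0.0757, 0.012], [0.7304, 0.1211, 0.012]]
```

Run:
```python
from h import *
S,D=cams.calibration('scene'),cams.calibration('side')
T=lambda n,a,b:print(n,tri(S,a,D,b).round(4))
dish=tri(S,(382.1,335),D,(260.1,329.1));print('dish',dish)
clip=tri(S,(409.8,377.2),D,(246.2,378.9));print('clip',clip)
T('pointer',(444.2,327.5),(316.1,367.3));T('knobblob',(421.8,297.2),(318.6,324))
cs=np.array([[[.7391,.1276],[.716,.2515],[.3721,.2155],[.3851,.0805]],[[.7304,.1211],[.7111,.2597],[.3609,.2109],[.3784,.0757]]])
for c in cs:
    c0=c.mean(0);v=(c[0]+c[1]-c[2]-c[3])/2;print('ctr',c0,'len',np.linalg.norm(v),'ang',np.degrees(np.arctan2(v[1],v[0])))
for a in (6,8):
    u=np.array([np.cos(np.radians(a)),np.sin(np.radians(a))]);l=np.array([-u[1],u[0]])
    m=clip[:2]-.06*l
    print(a,'rail pt at clip',m,'dish lateral',(dish[:2]-m)@l,'knob est',dish[:2]-.08*u,'travel',(clip[:2]-dish[:2])@u+.08)
```

```text
dish [0.56171308 0.16384351 0.04770087]
clip [0.5623658  0.22455938 0.02071438]
pointer [0.4765 0.1969 0.0368]
knobblob [0.4839 0.1541 0.0673]
ctr [0.553075 0.168775] len 0.35141500394832303 ang 6.790323739874327
ctr [0.5452  0.16685] len 0.3542451411099381 ang 7.640602254383627
6 rail pt at clip [0.56863751 0.16488807] dish lateral -0.0003150328551263269 knob est [0.48215133 0.15548124] travel 0.086995674818447
8 rail pt at clip [0.57071618 0.1651433 ] dish lateral -3.4145036510445165e-05 knob est [0.48249164 0.15270966] travel 0.08909637753260312
```

Emit:
move_arm(
  steps=[
    [-29,-19,0,0],
    [-58,-39,0,0],
    [-87,-58,0,0],
    [-116,-77,0,0],
    [-145,-97,0,0],
  ],
)

```text
t: 0.52
position: [0.2442, 0.407, 0.2308]
ee_rot: [[-0.974, 0.225, -0.0], [0.225, 0.974, -0.001], [0.0, -0.001, -1.0]]
force: [0.8, 0.5, 1.1]
finger_gap: 0.0855
grip_force: 0.0
```

Emit:
move_arm(
  steps=[
    [-29,-19,0,0],
    [-58,-39,0,0],
    [-87,-58,0,0],
    [-116,-77,0,0],
    [-145,-97,0,0],
  ],
)

```text
t: 0.93
position: [0.3635, 0.2799, 0.231]
ee_rot: [[-0.974, 0.225, -0.0], [0.225, 0.974, -0.0], [0.0, -0.0, -1.0]]
force: [0.1, 0.6, -0.0]
finger_gap: 0.0857
grip_force: 0.0
```

Emit:
move_arm(
  steps=[
    [-29,-19,0,-4],
    [-58,-39,0,-8],
    [-87,-58,0,-12],
    [-116,-77,0,-16],
    [-145,-97,0,-16],
  ],
)

```text
t: 1.35
position: [0.4828, 0.1529, 0.2309]
ee_rot: [[-0.999, -0.054, -0.001], [-0.054, 0.999, 0.0], [0.001, 0.0, -1.0]]
force: [1.2, 0.7, -0.6]
finger_gap: 0.0849
grip_force: 0.0
```

Run:
```python
from h import *
s=bot.sense();c=cams.calibration('wrist');im=cams.read_camera('wrist');cv2.imwrite('pics/w1.png',im[:,:,::-1])
print(s['t'],s['position'],s['ee_rot'].round(3),s['joint_positions'].round(3))
print('knob est at',proj(c,(.4823,.154,.102)),'z cam',-c['R'].T@c['t'])
```

```text
1.35 [0.48277978 0.15292213 0.23093027] [[-0.999 -0.054 -0.001]
 [-0.054  0.999  0.   ]
 [ 0.001  0.    -1.   ]] [-0.652  0.227  0.38   1.639 -0.087  1.293  1.369]
knob est at [327.10143266 229.75465826] z cam [0.40293307 0.14916723 0.37199732]
```

View pics/w1.png

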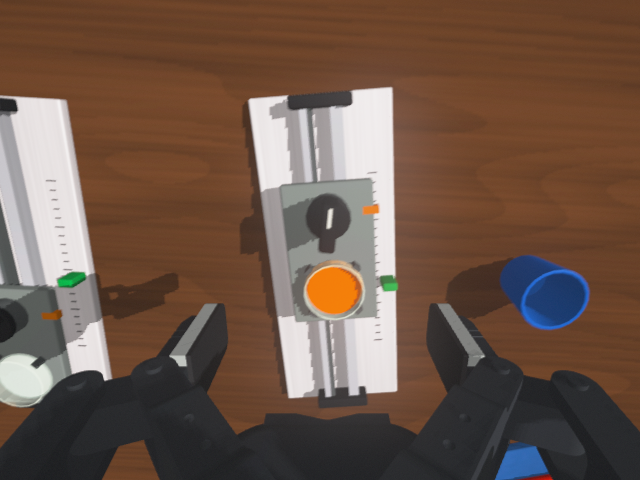

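Wrist view: knob at (328,217) with its light stripe at (330,218), pointer at (371,210), dish at (333,291), clip at (389,284). Now the exact numbers from this view.

Run:
```python
from h import *
c=cams.calibration('wrist');im=cv2.imread('pics/w1.png')[:,:,::-1].copy()
M=masks(im)
for k in M:
    z=np.zeros_like(M[k]);z[80:420,270:405]=M[k][80:420,270:405];print(k,blobs(z))
h=cv2.cvtColor(im,cv2.COLOR_RGB2HSV)
z=np.zeros_like(M['green']);z[200:236,318:342]=cv2.inRange(h,(0,0,120),(180,255,255))[200:236,318:342]
b=blobs(z);print('stripe',b)
ys,xs=np.nonzero(z);P=np.array([plane(c,p,.102)[:2] for p in zip(xs,ys)]);m=P.mean(0);w=np.linalg.svd(P-m)[2][0];w*=np.sign(w[0])
print('stripe ctr',m,'ang',np.degrees(np.arctan2(w[1],w[0])),'len',np.ptp((P-m)@w))
for l in ([(249,99),(289,397)],[(392,88),(397,391)]):
    a,b=[plane(c,p,.012)[:2] for p in l];v=b-a;print('edge',a,b,np.linalg.norm(v),np.degrees(np.arctan2(v[1],v[0])))
pt=plane(c,(371.5,209.5),.037);print('pointer',pt)
cv2.imwrite('pics/w1c.png',cv2.resize(im[170:320,270:420,::-1],(600,600),interpolation=cv2.INTER_CUBIC))
```

```text
orange [(97, 364, 205, 14, 9, 370.6, 209.4), (1895, 307, 267, 54, 47, 333.4, 290.0)]
green [(191, 382, 276, 16, 15, 389.3, 283.5)]
black []
stripe [(112, 326, 208, 8, 21, 329.2, 218.2)]
stripe ctr [0.47887005 0.1454039 ] ang -5.191415425867149 len 0.01705723754896423
edge [0.38730969 0.06403164] [0.74180273 0.10496744] 0.35684878171789397 6.587169917821591
edge [0.37206049 0.20074093] [0.72590831 0.24232721] 0.3562831752843104 6.702989559844482
pointer [0.48543077 0.18744572 0.037     ]
```

View pics/w1c.png

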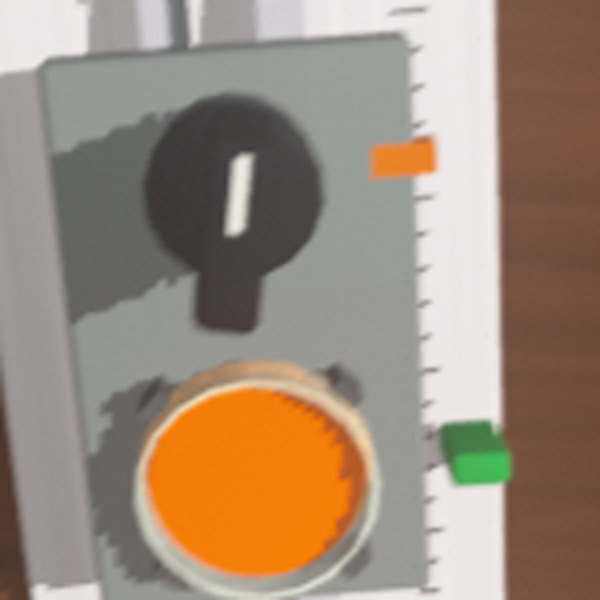

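Crop: the knob's disc is centred near crop (233,185), the wing runs along crop (240,150) to (228,330), and the stripe marks its near half. The wrist result is about 10 mm off the two-view one. I'll check whether the arm was still settling.

Run:
```python
from h import *
s=bot.sense();c=cams.calibration('wrist');print(s['t'],s['position'],s['ee_rot'].round(3).tolist(),-c['R'].T@c['t'])
im=cams.read_camera('wrist');c=cams.calibration('wrist');cv2.imwrite('pics/w2.png',im[:,:,::-1])
M=masks(im)
for k in ('orange','green'):
    z=np.zeros_like(M[k]);z[80:420,250:425]=M[k][80:420,250:425];print(k,blobs(z))
    for b in blobs(z): print(k,plane(c,b[5:],{97:.037}.get(b[0],.0477 if b[0]>1000 else .037 if k=='orange' else .03)))
h=cv2.cvtColor(im,cv2.COLOR_RGB2HSV)
g=cv2.inRange(h,(0,0,120),(180,255,255));z=np.zeros_like(g);z[195:245,315:350]=g[195:245,315:350]
n,L,st,ce=cv2.connectedComponentsWithStats(z)
for i in range(1,n):
    if 60<st[i,4]<200:
        ys,xs=np.nonzero(L==i);P=np.array([plane(c,p,.102)[:2] for p in zip(xs,ys)]);m=P.mean(0);w=np.linalg.svd(P-m)[2][0];w*=np.sign(w[0])
        print('stripe',ce[i],m,'ang',np.degrees(np.arctan2(w[1],w[0])),'len',np.ptp((P-m)@w))
```

```text
1.4 [0.48824626 0.1439259  0.23116425] [[-0.999, -0.04, 0.005], [-0.04, 0.999, -0.007], [-0.005, -0.007, -1.0]] [0.40747018 0.14230682 0.37176263]
orange [(115, 375, 197, 16, 10, 382.9, 201.8), (1972, 319, 261, 55, 47, 345.8, 283.5)]
orange [0.47445353 0.20091246 0.037     ]
orange [0.55867236 0.16877016 0.0477    ]
green [(204, 393, 269, 17, 16, 401.2, 276.6)]
green [0.55644224 0.22898603 0.03      ]
stripe [342.9673913  210.32608696] [0.46926847 0.15887458] ang -3.3470491381559238 len 0.015800801454514943
stripe [323.48823529 239.14117647] [0.4940139  0.14425867] ang -67.65510400296057 len 0.01509464854224123
```

The arm was still swinging after the fast move. I'll hold briefly, then measure at rest.

Emit:
move_arm(
  steps=[
    [0,0,0,0],
    [0,0,0,0],
    [0,0,0,0],
    [0,0,0,0],
    [0,0,0,0],
  ],
)

```text
t: 1.87
position: [0.4815, 0.1554, 0.2313]
ee_rot: [[-0.999, -0.054, -0.0], [-0.054, 0.999, 0.0], [0.0, 0.0, -1.0]]
force: [-0.3, -0.5, 0.9]
finger_gap: 0.0856
grip_force: 0.0
```

```bash
cat > look.py <<'E'
from h import *
import sys
s=bot.sense();c=cams.calibration('wrist');im=cams.read_camera('wrist');cv2.imwrite(f'pics/{sys.argv[1]}.png',im[:,:,::-1])
c2=cams.calibration('wrist');print(s['t'],s['position'],s['ee_rot'].round(3).tolist(),'drift',(c2['R'].T@c2['t']-c['R'].T@c['t']).round(4))
M=masks(im);r={}
for k in ('orange','green'):
    z=np.zeros_like(M[k]);z[80:420,250:425]=M[k][80:420,250:425]
    for b in blobs(z,60):
        n='dish' if b[0]>1000 else 'pointer' if k=='orange' else 'clip'
        r[n]=plane(c,b[5:],dict(dish=.0477,pointer=.0368,clip=.0300)[n]);print(n,b,r[n].round(4))
h=cv2.cvtColor(im,cv2.COLOR_RGB2HSV)
g=cv2.inRange(h,(0,0,120),(180,255,255));z=np.zeros_like(g);z[195:245,315:350]=g[195:245,315:350]
n,L,st,ce=cv2.connectedComponentsWithStats(z)
for i in range(1,n):
    if 60<st[i,4]<200:
        ys,xs=np.nonzero(L==i);P=np.array([plane(c,p,.102)[:2] for p in zip(xs,ys)]);m=P.mean(0);w=np.linalg.svd(P-m)[2][0];w*=np.sign(w[0])
        print('stripe',ce[i],m,'ang',np.degrees(np.arctan2(w[1],w[0])),'len',np.ptp((P-m)@w))
# base edges: border of bright base, both long sides
g=cv2.inRange(h,(0,0,150),(180,60,255));cv2.imwrite('pics/g.png',g)
for side in (0,1):
    pts=[]
    for v in range(120,380,5):
        x=np.nonzero(g[v,240:425])[0]
        if len(x): pts.append(plane(c,(240+(x[0] if side==0 else x[-1]+1),v),.012)[:2])
    f=cv2.fitLine(np.array(pts,np.float32),cv2.DIST_HUBER,0,.001,.001).ravel();f*=np.sign(f[0]);print('edge ang',np.degrees(np.arctan2(f[1],f[0])),'y at x=.5:',f[3]+(.5-f[2])*f[1]/f[0])
E
python3 look.py w3
```

```text
1.8667 [0.4815417  0.15536111 0.23128615] [[-0.999, -0.054, -0.0], [-0.054, 0.999, 0.0], [0.0, 0.0, -1.0]] drift [-0.0001  0.0002 -0.    ]
pointer (108, 362, 205, 15, 9, 369.1, 209.5) [0.4773 0.198  0.0368]
dish (1931, 305, 267, 55, 47, 332.0, 290.1) [0.5617 0.1661 0.0477]
clip (194, 380, 276, 16, 15, 387.8, 283.4) [0.5592 0.2266 0.03  ]
stripe [327.43010753 218.52688172] [0.47184988 0.15624662] ang -1.9824096153069177 len 0.015961971394678004
edge ang 7.504499 y at x=.5: 0.089462616
edge ang 7.49514 y at x=.5: 0.22921968
```

Measurements now agree: rail at 7.5°, knob axis about (0.4825, 0.1565), wing at -2° (knob at ~0.165 rad), travel about 87 mm. I'll descend with a +5° roll.

Emit:
move_arm(
  steps=[
    [0,0,20,1],
    [-1,1,45,2],
    [-1,1,70,3],
    [-1,1,90,5],
    [-1,1,105,5],
  ],
)

```text
t: 2.33
position: [0.4818, 0.1554, 0.1244]
ee_rot: [[-0.999, 0.036, -0.002], [0.036, 0.999, -0.001], [0.002, -0.001, -1.0]]
force: [0.2, -0.7, 0.7]
finger_gap: 0.0854
grip_force: 0.0
```

Emit:
move_arm(
  steps=[
    [0,0,15,0],
    [0,0,30,0],
    [0,0,43,0],
    [0,0,52,0],
    [0,0,56,0],
  ],
)

```text
t: 2.75
position: [0.4821, 0.1553, 0.069]
ee_rot: [[-0.999, 0.035, -0.002], [0.035, 0.999, -0.001], [0.002, -0.001, -1.0]]
force: [-0.5, 0.9, -0.1]
finger_gap: 0.0856
grip_force: 0.0
```

Emit:
move_arm(
  steps=[
    [0,0,0,0],
    [0,0,0,0],
    [0,0,0,0],
    [0,0,0,0],
  ],
)

```text
t: 3.08
position: [0.484, 0.1554, 0.0712]
ee_rot: [[-0.999, 0.036, 0.002], [0.036, 0.999, 0.001], [-0.002, 0.001, -1.0]]
force: [0.7, 0.4, 0.5]
finger_gap: 0.0855
grip_force: 0.0
```

Run:
```python
from h import *
s=bot.sense();print(s['position'],s['ee_rot'].round(3),s['joint_positions'].round(2))
cv2.imwrite('pics/w4.png',cams.read_camera('wrist')[:,:,::-1])
```

```text
[0.48398983 0.15543415 0.07121502] [[-0.999  0.036  0.002]
 [ 0.036  0.999  0.001]
 [-0.002  0.001 -1.   ]] [-0.63  0.39  0.36  1.85 -0.17  0.92  1.35]
```

View pics/w4.png

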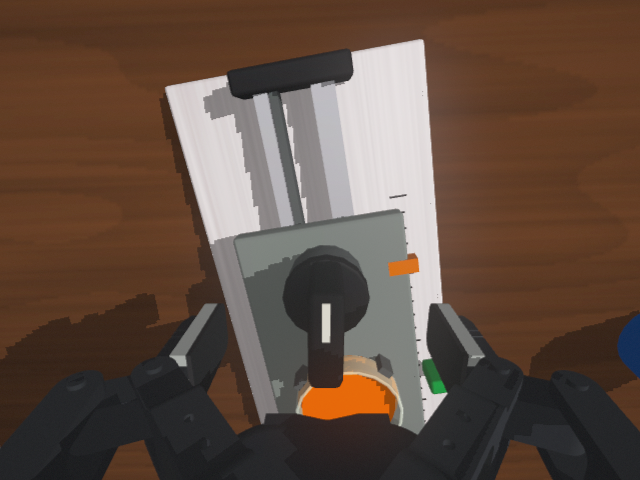

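The wing stands upright in the image at column 326, midway between the pads (217 and 440) and parallel to them. Closing.

Emit:
move_arm(
  steps=[
    [0,0,0,0],
    [0,0,0,0],
    [0,0,0,0],
    [0,0,0,0],
    [0,0,0,0],
  ],
  gripper=0,
)

```text
t: 3.55
position: [0.4832, 0.1552, 0.0703]
ee_rot: [[-0.999, 0.036, 0.0], [0.036, 0.999, 0.0], [-0.0, 0.0, -1.0]]
force: [0.4, -0.4, -0.1]
finger_gap: 0.0258
grip_force: 0.0
```

Emit:
move_arm(
  steps=[
    [0,0,0,0],
    [0,0,0,0],
    [0,0,0,0],
    [0,0,0,0],
    [0,0,0,0],
  ],
)

```text
t: 3.97
position: [0.4832, 0.155, 0.0704]
ee_rot: [[-0.999, 0.036, 0.0], [0.036, 0.999, -0.0], [-0.0, -0.0, -1.0]]
force: [-1.8, -0.3, 2.6]
finger_gap: 0.013
grip_force: 59.4
```

Emit:
move_arm(
  steps=[
    [-6,1.0,0,0],
    [-15,2.5,0,0],
    [-24,4.0,0,0],
    [-33,5.6,0,0],
    [-41.4,7.0,0,0],
  ],
)

```text
t: 4.38
position: [0.5241, 0.1604, 0.0704]
ee_rot: [[-0.999, 0.036, -0.003], [0.036, 0.999, -0.001], [0.003, -0.001, -1.0]]
force: [-3.0, -1.1, 5.7]
finger_gap: 0.0131
grip_force: 60.2
```

Emit:
move_arm(
  steps=[
    [-9,1.5,0,0],
    [-18,3.0,0,0],
    [-27,4.5,0,0],
    [-36,6.1,0,0],
    [-41.4,7.0,0,0],
  ],
)

```text
t: 4.8
position: [0.5665, 0.1659, 0.0705]
ee_rot: [[-0.999, 0.036, -0.001], [0.036, 0.999, -0.0], [0.001, -0.001, -1.0]]
force: [-3.8, -1.1, 5.1]
finger_gap: 0.0129
grip_force: 59.9
```

Emit:
move_arm(
  steps=[
    [0,0,0,0],
    [0,0,0,0],
    [0,0,0,0],
    [0,0,0,0],
    [0,0,0,0],
  ],
)

```text
t: 5.22
position: [0.5675, 0.166, 0.0705]
ee_rot: [[-0.999, 0.036, 0.003], [0.036, 0.999, -0.0], [-0.003, 0.0, -1.0]]
force: [3.4, -1.3, -0.2]
finger_gap: 0.0132
grip_force: 59.4
```

Run:
```python
from h import *
s=bot.sense();print(s['t'],s['position'],s['force'],s['ee_rot'].round(3).tolist())
C={}
for n in ('scene','side','wrist'):
    C[n]=cams.calibration(n);im=cams.read_camera(n);cv2.imwrite(f'pics/{n}5.png',im[:,:,::-1])
    for k in('orange','green'):print(n,k,blobs(masks(im)[k]))
cr=[cv2.resize(cv2.imread('pics/side5.png')[310:420,180:320],(700,550),interpolation=cv2.INTER_CUBIC)]
cv2.imwrite('pics/side5c.png',cr[0])
```

```text
5.2167 [0.56747357 0.16601963 0.07048585] [ 3.35689261 -1.25364322 -0.17719787] [[-0.999, 0.036, 0.003], [0.036, 0.999, -0.0], [-0.003, 0.0, -1.0]]
scene orange [(603, 252, 0, 36, 19, 269.2, 8.2), (31, 0, 146, 7, 6, 2.6, 148.4), (306, 116, 149, 25, 22, 127.5, 161.0), (25, 0, 168, 7, 5, 2.8, 170.4), (82, 125, 179, 19, 11, 134.8, 185.2), (135, 2, 191, 14, 23, 8.3, 201.7), (16, 238, 236, 5, 7, 240.2, 239.2), (915, 316, 356, 41, 29, 336.3, 370.1), (33, 399, 357, 8, 9, 402.9, 361.1)]
scene green [(78, 262, 236, 7, 14, 264.9, 242.9), (144, 404, 369, 12, 17, 409.8, 377.2)]
side orange [(34, 557, 0, 8, 16, 561.1, 5.2), (880, 558, 18, 47, 28, 578.7, 32.5), (43, 124, 52, 21, 6, 136.0, 55.0), (305, 290, 88, 21, 20, 300.4, 98.3), (81, 293, 118, 18, 8, 301.5, 122.2), (37, 287, 190, 6, 8, 289.4, 193.6), (932, 178, 309, 41, 30, 197.9, 323.6), (81, 247, 355, 8, 14, 250.4, 361.3)]
side green [(85, 304, 202, 7, 15, 306.8, 208.7), (161, 241, 370, 11, 19, 246.2, 378.9)]
wrist orange [(397, 390, 259, 30, 19, 404.7, 268.6), (1360, 302, 380, 51, 40, 328.9, 403.3)]
wrist green [(758, 414, 244, 36, 30, 432.5, 258.5)]
```

View pics/side5c.png

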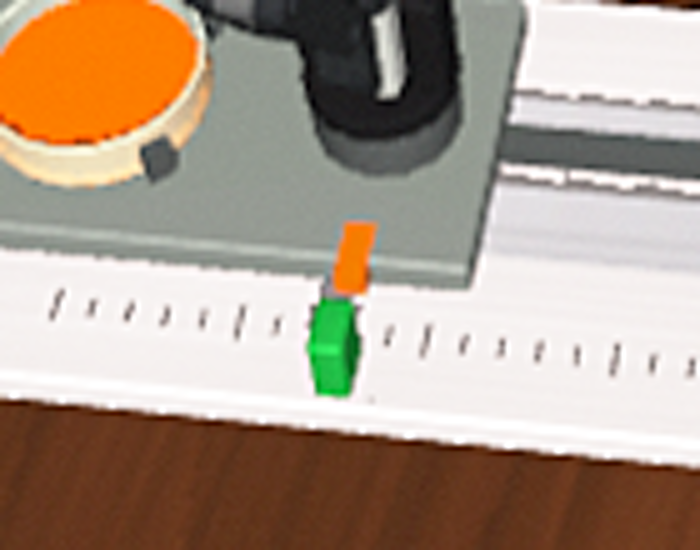

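View pics/wrist5.png

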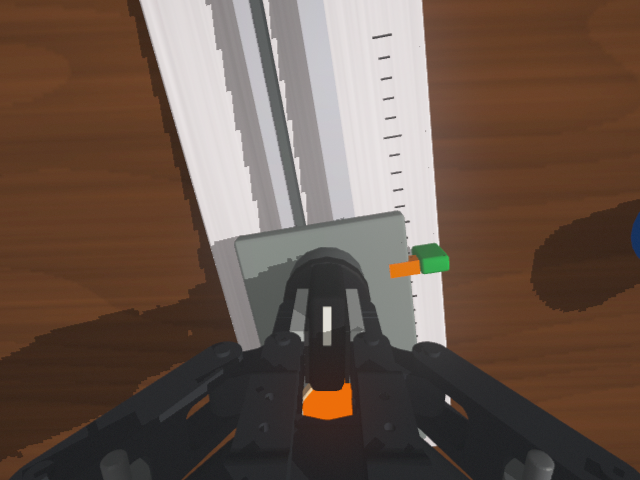

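Side crop: the pointer (350,258) sits slightly to the right of the clip's top (332,310), so close to level. The wrist view shows pointer (405,269) and clip (432,258) meeting. Working out the remaining millimetres.

Run:
```python
from h import *
S,D,W=[cams.calibration(n) for n in('scene','side','wrist')]
a=np.radians(7.5);u=np.array([np.cos(a),np.sin(a)]);l=np.array([-u[1],u[0]])
sl=lambda X:((X[:2]@u*1e3).round(1),(X[:2]@l*1e3).round(1))
P=tri(S,(402.9,361.1),D,(250.4,361.3));Q=tri(S,(409.8,377.2),D,(246.2,378.9));print('tri',P,sl(P),Q,sl(Q))
for n,c,p,q in(('scene',S,(402.9,361.1),(409.8,377.2)),('side',D,(250.4,361.3),(246.2,378.9)),('wrist',W,(404.7,268.6),(432.5,258.5))):
    print(n,'pointer@.0368',sl(plane(c,p,.0368)),'clip ctr@.024',sl(plane(c,q,.024)))
im=cv2.imread('pics/wrist5.png');h=cv2.cvtColor(im,cv2.COLOR_BGR2HSV);V=h[:,:,2];m=masks(im[:,:,::-1].copy())['green']
v=V[m>0];t,_=cv2.threshold(v.reshape(-1,1),0,255,cv2.THRESH_OTSU)
for nm,mm in(('bright',(m>0)&(V>t)),('dark',(m>0)&(V<=t))):
    b=max(blobs(mm.astype(np.uint8)));print(nm,t,b,sl(plane(W,b[5:],.036)))
    print(' corners',[sl(plane(W,p,.036)) for p in cv2.boxPoints(cv2.minAreaRect(np.argwhere(mm)[:,::-1].astype(np.float32)))])
print(sl(np.array([.5675,.166])), 'fiducial test: W pose', W['R'].round(3).tolist())
```

```text
tri [0.56105649 0.2075045  0.03598255] (np.float64(583.3), np.float64(132.5)) [0.5623658  0.22455938 0.02071438] (np.float64(586.9), np.float64(149.2))
scene pointer@.0368 (np.float64(583.8), np.float64(132.8)) clip ctr@.024 (np.float64(588.9), np.float64(150.7))
side pointer@.0368 (np.float64(583.1), np.float64(133.1)) clip ctr@.024 (np.float64(586.0), np.float64(151.2))
wrist pointer@.0368 (np.float64(584.7), np.float64(134.1)) clip ctr@.024 (np.float64(586.9), np.float64(152.7))
bright 141.0 (382, 423, 255, 26, 19, 435.7, 264.0) (np.float64(585.2), np.float64(151.1))
 corners [(np.float64(580.7), np.float64(144.1)), (np.float64(580.9), np.float64(157.9)), (np.float64(589.8), np.float64(158.5)), (np.float64(589.7), np.float64(144.5))]
dark 141.0 (367, 414, 244, 35, 30, 428.8, 252.6) (np.float64(577.9), np.float64(147.9))
 corners [(np.float64(573.2), np.float64(140.2)), (np.float64(573.1), np.float64(157.2)), (np.float64(589.9), np.float64(158.8)), (np.float64(590.2), np.float64(141.3))]
(np.float64(584.3), np.float64(90.5)) fiducial test: W pose [[0.036, 0.999, 0.0], [0.95, -0.034, 0.309], [0.309, -0.011, -0.951]]
```

Run:
```python
import cv2
im=cv2.imread('pics/wrist5.png')[235:290,380:460]
cv2.imwrite('pics/w5c.png',cv2.resize(im,(800,550),interpolation=cv2.INTER_CUBIC))
```

```text
(no output)
```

View pics/w5c.png

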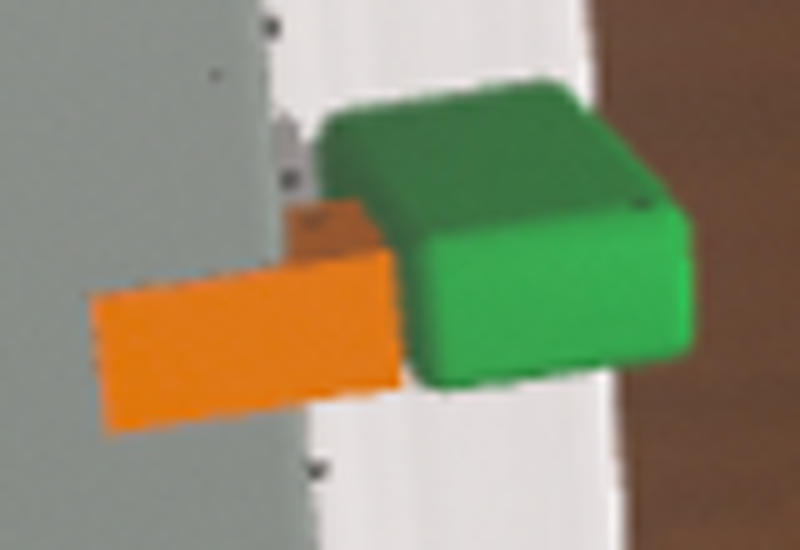

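Crop: the pointer's top face has corners (92,297), (392,250), (402,388), (108,433). The clip's top is about (420,235), (690,210), (690,355), (430,390). The pointer's shaded near face shows it is ~8 mm thick, so its top is at ~40 mm.

Run:
```python
from h import *
W=cams.calibration('wrist')
a=np.radians(7.5);u=np.array([np.cos(a),np.sin(a)]);l=np.array([-u[1],u[0]])
f=lambda p,z:(lambda X:np.array([X@u,X@l])*1e3)(plane(W,(380+p[0]/10-.45,235+p[1]/10-.45),z)[:2])
for z in(.036,.038,.040):
    Q=np.array([f(p,z) for p in((92,297),(392,250),(402,388),(108,433))]);print(z,'pointer',Q.round(1).tolist(),Q.mean(0))
Q=np.array([f(p,.036) for p in((420,235),(690,202),(692,358),(430,390))]);print('clip',Q.round(1).tolist(),Q.mean(0))
B=f((320,115),.012);print('clip near-left bottom',B)
print('pointer bottom corner (285,210):',[(z,f((285,210),z).round(1).tolist()) for z in(.028,.03,.032)],[(z,f((360,203),z).round(1).tolist()) for z in(.028,.03,.032)])
```

```text
0.036 pointer [[581.1, 125.9], [581.0, 142.2], [589.3, 142.1], [589.3, 125.9]] [585.16541691 134.03134362]
0.038 pointer [[580.2, 125.7], [580.2, 141.8], [588.3, 141.7], [588.3, 125.6]] [584.24898595 133.69380627]
0.04 pointer [[579.3, 125.4], [579.3, 141.4], [587.3, 141.2], [587.3, 125.4]] [583.332555   133.35626892]
clip [[580.4, 143.8], [580.9, 158.3], [590.1, 157.9], [589.6, 143.6]] [585.28128986 150.91046408]
clip near-left bottom [581.95442314 143.848223  ]
pointer bottom corner (285,210): [(0.028, [581.1, 138.2]), (0.03, [580.3, 137.9]), (0.032, [579.4, 137.5])] [(0.028, [581.4, 142.4]), (0.03, [580.6, 142.0]), (0.032, [579.7, 141.6])]
```

Pointer sits about 2–2.5 mm short. I'll nudge it and recheck from the wrist.

Emit:
move_arm(
  steps=[
    [-1,0.2,0,0],
    [-2.5,0.4,0,0],
    [-2.5,0.4,0,0],
    [-2.5,0.4,0,0],
    [-2.5,0.4,0,0],
  ],
)

```text
t: 5.78
position: [0.5675, 0.1661, 0.0705]
ee_rot: [[-0.999, 0.036, -0.003], [0.036, 0.999, -0.001], [0.003, -0.001, -1.0]]
force: [-1.6, -1.7, 5.1]
finger_gap: 0.0131
grip_force: 60.0
```

```bash
cat > ck.py <<'E'
from h import *
import sys
s=bot.sense();print(s['t'],s['position'].round(4),s['force'].round(1),s['ft_torque'].round(2),s['joint_positions'].round(2))
a=np.radians(7.5);u=np.array([np.cos(a),np.sin(a)])
Pz={}
for n in('scene','side','wrist'):
    c=cams.calibration(n);im=cams.read_camera(n);cv2.imwrite(f'pics/{n}{sys.argv[1]}.png',im[:,:,::-1]);M=masks(im)
    for k,z,X in(('orange',.036,(.565,.208,.036)),('green',.024,(.5624,.2255,.024))):
        q=proj(c,X);b=[b for b in blobs(M[k]) if np.hypot(b[5]-q[0],b[6]-q[1])<45 and b[0]<900]
        for bb in b:print(n,k,bb,(plane(c,bb[5:],z)[:2]@u*1e3).round(1))
E
python3 ck.py 6
```

```text
5.7833 [0.5675 0.1661 0.0705] [-1.6 -1.7  5.1] [-0.42  0.22  0.04] [-0.56  0.55  0.35  1.62 -0.21  1.02  1.39]
scene orange (30, 399, 357, 8, 9, 403.0, 360.9) 583.0
scene green (144, 404, 369, 12, 17, 409.8, 377.2) 588.9
side orange (79, 247, 355, 8, 14, 250.3, 361.3) 583.5
side green (161, 241, 370, 11, 19, 246.2, 378.9) 586.0
wrist orange (399, 390, 260, 30, 18, 404.8, 268.7) 585.4
wrist green (756, 414, 244, 36, 30, 432.5, 258.5) 587.1
```

The arm's compliance absorbed the nudge (stiction: the force went from +3.4 to -1.6 N). Pushing a bit more.

Emit:
move_arm(
  steps=[
    [-1,0.2,0,0],
    [-2,0.3,0,0],
    [-3,0.5,0,0],
    [-3,0.5,0,0],
    [-3,0.5,0,0],
  ],
)

```text
t: 6.35
position: [0.5703, 0.1664, 0.0704]
ee_rot: [[-0.999, 0.036, -0.004], [0.036, 0.999, -0.001], [0.004, -0.001, -1.0]]
force: [-1.4, -2.8, 5.1]
finger_gap: 0.0133
grip_force: 60.1
```

```bash
python3 ck.py 7
```

```text
6.35 [0.5703 0.1664 0.0704] [-1.4 -2.8  5.1] [-0.4   0.36  0.02] [-0.56  0.55  0.35  1.61 -0.21  1.03  1.39]
scene orange (31, 397, 358, 9, 9, 401.5, 362.1) 585.9
scene green (144, 404, 369, 12, 17, 409.8, 377.2) 588.9
side orange (78, 245, 355, 8, 14, 248.2, 361.1) 586.2
side green (161, 241, 370, 11, 19, 246.2, 378.9) 586.0
wrist orange (395, 390, 260, 30, 18, 404.7, 268.8) 588.2
wrist green (751, 413, 240, 36, 29, 432.2, 253.9) 587.0
```

Pointer and clip now agree within about 1 mm (average of the three views). Turning the knob clockwise.

Emit:
move_arm(
  steps=[
    [0,0,0,4],
    [0,0,0,9],
    [0,0,0,14],
    [0,0,0,19],
    [0,0,0,24],
  ],
)

```text
t: 6.92
position: [0.5704, 0.1666, 0.0705]
ee_rot: [[-0.897, 0.443, -0.004], [0.443, 0.897, -0.0], [0.003, -0.002, -1.0]]
force: [-1.8, -1.6, 3.8]
finger_gap: 0.0137
grip_force: 60.1
```

Emit:
move_arm(
  steps=[
    [0,0,0,5],
    [0,0,0,10],
    [0,0,0,15],
    [0,0,0,20],
    [0,0,0,20],
  ],
)

```text
t: 7.33
position: [0.5704, 0.1666, 0.0705]
ee_rot: [[-0.692, 0.722, -0.003], [0.722, 0.692, -0.001], [0.002, -0.003, -1.0]]
force: [-1.3, -1.3, 5.2]
finger_gap: 0.0135
grip_force: 60.2
```

```bash
python3 ck.py 8
```

```text
7.3333 [0.5704 0.1666 0.0705] [-1.3 -1.3  5.2] [-0.41  0.41 -0.01] [-0.68  0.58  0.54  1.61 -0.33  1.05  0.72]
scene orange (30, 397, 358, 9, 9, 401.7, 362.1) 585.7
scene green (144, 404, 369, 12, 17, 409.8, 377.2) 588.9
side orange (78, 245, 355, 8, 14, 248.2, 361.1) 586.2
side green (162, 241, 370, 11, 19, 246.2, 378.9) 586.0
wrist orange (464, 361, 203, 30, 34, 376.0, 219.6) 587.4
wrist green (729, 378, 170, 34, 36, 394.0, 187.2) 587.1
```

Pointer still level and the knob is at about 0.94 rad. About 32° remain to the stop.

Emit:
move_arm(
  steps=[
    [0,0,0,5],
    [0,0,0,10],
    [0,0,0,15],
    [0,0,0,20],
    [0,0,0,25],
  ],
)

```text
t: 7.9
position: [0.5708, 0.1667, 0.0705]
ee_rot: [[-0.321, 0.947, -0.002], [0.947, 0.321, 0.0], [0.001, -0.002, -1.0]]
force: [-0.6, -2.4, 4.7]
finger_gap: 0.0131
grip_force: 59.9
```

Emit:
move_arm(
  steps=[
    [0,0,0,3],
    [0,0,0,6],
    [0,0,0,8],
    [0,0,0,10],
    [0,0,0,10],
  ],
)

```text
t: 8.32
position: [0.5712, 0.1668, 0.0705]
ee_rot: [[-0.159, 0.987, -0.002], [0.987, 0.159, -0.001], [-0.001, -0.002, -1.0]]
force: [-1.3, -2.7, 5.0]
finger_gap: 0.0135
grip_force: 61.8
```

```bash
python3 -c "
from h import *
s=bot.sense();R=s['ee_rot'];print(s['ft_torque'],'a~',np.radians(187.5)-np.arctan2(R[1,0],R[0,0]),s['force'])"
```

```text
[-0.51627165  0.17624107  1.13557878] a~ 1.5418935873379769 [-1.34240728 -2.74807085  5.045843  ]
```

The moment rose to 1.1 N·m at about 1.54 rad (tool angle), so the knob is against its stop. Releasing and rising.

Emit:
move_arm(
  steps=[
    [0,0,0,0],
    [0,0,0,0],
    [0,0,0,0],
    [0,0,0,0],
    [0,0,0,0],
  ],
  gripper=60,
)

```text
t: 8.73
position: [0.5716, 0.1672, 0.0699]
ee_rot: [[-0.155, 0.988, -0.001], [0.988, 0.155, 0.0], [0.0, -0.001, -1.0]]
force: [-0.2, 0.2, -0.4]
finger_gap: 0.0601
grip_force: 0.0
```

Emit:
move_arm(
  steps=[
    [0,0,-3,0],
    [0,0,-10,0],
    [0,0,-25,0],
    [0,0,-45,0],
    [0,0,-70,0],
  ],
)

```text
t: 9.15
position: [0.571, 0.1667, 0.1404]
ee_rot: [[-0.155, 0.988, -0.002], [0.988, 0.155, -0.001], [-0.0, -0.003, -1.0]]
force: [-0.0, -0.1, -0.5]
finger_gap: 0.0597
grip_force: 0.0
```

Emit:
move_arm(
  steps=[
    [0,0,-25,0],
    [0,0,-50,0],
    [0,0,-70,0],
    [0,0,-80,0],
    [0,0,-80,0],
  ],
)

```text
t: 9.57
position: [0.5738, 0.1669, 0.2236]
ee_rot: [[-0.155, 0.988, 0.006], [0.988, 0.155, 0.002], [0.001, 0.006, -1.0]]
force: [0.4, -0.0, -0.3]
finger_gap: 0.0599
grip_force: 0.0
```

Emit:
move_arm(
  steps=[
    [0,0,0,0],
    [0,0,0,0],
    [0,0,0,0],
    [0,0,0,0],
    [0,0,0,0],
  ],
)

```text
t: 9.98
position: [0.5714, 0.1669, 0.2192]
ee_rot: [[-0.156, 0.988, -0.002], [0.988, 0.156, -0.001], [-0.0, -0.002, -1.0]]
force: [0.4, -0.5, -0.2]
finger_gap: 0.0602
grip_force: 0.0
```

```bash
python3 ck.py 9 && python3 -c "
import cv2
im=cv2.imread('pics/wrist9.png');cv2.imwrite('pics/w9.png',im)"
```

```text
9.9833 [0.5714 0.1669 0.2192] [ 0.4 -0.5 -0.2] [0.01 0.01 0.01] [-0.81  0.48  0.75  1.42 -0.33  1.37  0.11]
scene orange (31, 397, 358, 8, 10, 401.3, 362.4) 586.5
scene green (144, 404, 369, 12, 17, 409.8, 377.2) 588.9
side orange (81, 244, 355, 8, 14, 247.7, 361.2) 586.8
side green (161, 241, 370, 11, 19, 246.2, 378.9) 586.0
wrist orange (137, 324, 160, 8, 18, 327.6, 168.9) 587.0
wrist green (165, 323, 139, 10, 18, 327.7, 147.9) 586.7
```

View pics/w9.png

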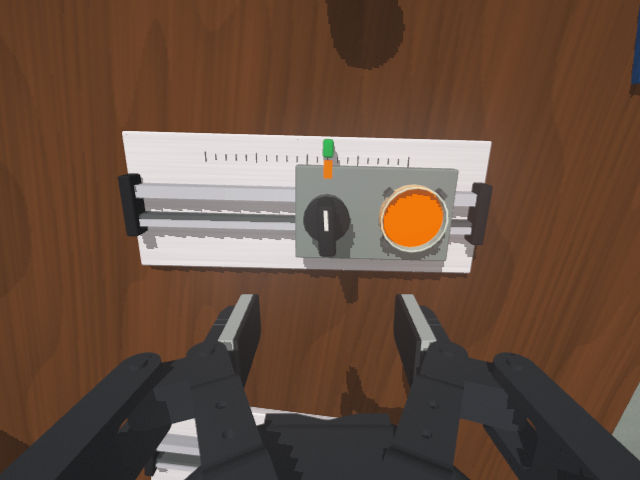

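From above, the pointer (327.6,169) and clip (327.7,148) are level to 0.3 mm. The wing is square across the rail, the dish is in place, and the gripper is clear with zero force. Handing in.

```bash
python3 -c "
from plant import job
print(job.sign_off())"
```

```text
the job is handed in; nothing more can be done
None
```

The orange culture's carriage is level with its green clip (0.3 to 0.8 mm in the wrist and side views; the coarser scene view read 2.4 mm), its knob is turned clockwise to the stop and released, the other stage was not touched, and the job was handed in at about 10 s; no verdict came back.

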